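# Stow the valve under the flush sliding cover

## Robot

A 7-joint arm with a two-finger parallel gripper is mounted at the origin on the work surface. World frame = base frame: x ahead of the robot, y to its left, z up, the work surface at z = 0. Lengths are in m, angles in rad, forces in N, time in s.
With the tool pointing down it reaches from about 0.425 to 0.925 m from the base axis. Payload 6.8 kg.
Tool frame: the origin (TCP) lies on the mounting face of the last link; the fingertips stand 173 mm ahead of it and the grasp point (between the pads) lies 155 mm ahead of it; z points along the fingers, y is the direction in which the jaws open and shut (so a half turn about z gives the same grasp; the last joint's range is limited). The gripper opens to 85 mm and grips with 20 to 120 N. Pads are 22 mm wide; open, the fingers measure 114 mm over their backs; the gripper's body (76 mm by 85 mm) begins 54 mm behind the grasp point. The pads swing forward as they close: fully open they stand 13 mm farther back than shut.
Start: joints at [1.071, 0.477, 0.022, 1.555, -0.011, 1.109, -0.083], TCP at [0.258, -0.624, 0.405] pointing down, gripper open.
Joint ranges: [-2.96, 2.96], [-0.34, 2.1], [-1.41, 1.46], [0.24, 2.44], [-1.37, 4.51], [0.17, 1.92], [-2.96, 2.96]. Speed limits (rad/s): [2.39, 2.39, 3.14, 3.14, 3.14, 3.14, 3.14].

## Interface

Orientations are given as a unit quaternion [w, x, y, z].
In Python, from station import sensors, read_camera, bot gives the robot as it stands. The module is installed in compiled form; this text tells all that it offers.
- The arm moves only by the tool play_rows, never from a script. Its argument "commands" is a list of rows, each a list of 4 numbers: the shift along the tool's x, y, z in m, then the turn about the tool's z in degrees. A call has 1 to 20 rows; each row shifts and turns the commanded pose from where the row before left it, along the tool's axes as they then stand; what a row does not reach is not made up. A row lasts 1/10 s, in which the tool goes at most 50 mm and 8.59 degrees, less where a joint would pass 70% of its speed; a pose out of reach is approached as far as the arm can. A call with a gripper value outside its range is refused whole. "claw" is the finger opening in m, from 0 to 0.0854, set as the call begins (left out, the last holds). The fingers move at their own pace and stop on an object; "force" is the grip in N (left out, the last holds). Time passes only in rows, so rows that do not move let the fingers close. It gives the time, the measured TCP pose, the force and the opening at its end, in the units of the state.
- sensors.get_obs(): the state, without advancing time (a new reading comes with each control period).
- read_camera(name): name is "side" or "top"; returns a dict with "frame" (400x640x3 uint8, blue, green, red), "depth" (400x640 float32, m along the optical axis (not along the pixel's ray), 0 where there is no reading), "fx", "fy", "cx", "cy" (pixels), "distortion" ([k1, k2, p1, p2, k3] as OpenCV has them; the pictures are not rectified), "rvec" (rotation vector, rad) and "tvec" (3), from world to camera coordinates, as OpenCV has them. Camera axes: x right, y down, z forward; pixel columns grow to the right and rows downward; lengths in m; the calibration is good to about 2 mm. A picture is of the moment at which its call begins.
- bot.hand_in(): hands the job in, once; it reports no verdict.
The state is a dict: "t": time; "q": joint angles; "joint_vel": joint speeds; "joint_torque": joint torques, N m; "eef_pos": TCP position; "tool_rot": TCP orientation; "contact_force": force on the tool from outside, world axes, zero at the start; "torque": the same for the moment, N m; "gripper_width": opening from 0.0 (shut) to 1.0 (fully open).
Only numpy, scipy, OpenCV 4.12 (cv2) and the standard library are available. Lean on these libraries where they do the work, as an engineer would, in place of code of your own. Each camera call takes 0.05 s, during which the arm holds its last target.

## Task

Put the grey valve away in the covered bay of the parts case: press on the flush orange cover and slide it fully open, set the valve down inside the bay, then slide the cover fully shut over it again. The cover is brittle, so never load it with more than 25 N, and leave everything else where it is.

Things in the scene. Friction and masses are not known exactly. Their poses are not given: they have to be found in the camera images.
- case: grey case fixed to the bench, 156 mm (its x) by 234 mm (its y), about 72 mm tall; origin under its middle at bench height. It stands on uneven feet: all of it slopes down towards its +y end by 0.7 to 5.3 degrees, anew each time and NOT reported. Two bays side by side along y, each 124 (x) by 98 mm (y), 47 mm deep below the cover: the -y bay, for the valve, starts covered, the +y one open
- carriage (a joint): position of the orange cover in m: 0 = fully shut over the -y bay, 0.106 = fully open over the +y bay, with a stop at both ends. It starts 0 to 15 mm open and stays where it is left; it resists sliding with about 5 N however hard it is pressed. Pressing with shut fingertips at about 15 N carries it along by friction
- cover_shut (a point): nominal point on the case, axes as the case's: middle of the upper face of the orange cover when fully shut and the slope is 3 degrees. The true face lies up to 7 mm higher or lower there, and up to 3 mm when open. The cover is 133 (x) by 105 (y) by 5 mm, smooth, flush with the 11 mm wide rim around it, no handle, and gives 1 mm under 20 N; it slides open along +y, down the slope
- valve_mid (a point): centre (half-way up) of the loose grey plastic valve standing on the bench: flange 40 mm across, 5 mm thick at the bottom, round body 30 mm across from 7 to 33 mm up, tapering to a flat top with a small black disc 38 mm up; about 60 g
- bay_floor (a point): middle of the cork floor of the -y bay at a slope of 3 degrees (the true floor is up to 7 mm higher or lower), axes as the case's. The cover's underside passes 47 mm and its upper face 52 mm above the floor
- knob_black: black plastic screw knob, 42 mm across the top, 36 mm tall; origin at the centre of its underside; a bystander
- spool: wooden spool, 44 mm across, 33 mm tall; origin at the centre of its underside; a bystander
- soap: blue bottle, 68 mm across, 210 mm tall, at the back; origin at the centre of its underside; a bystander
- glue: white glue bottle with orange cap, 56 mm across, 170 mm tall, at the back; origin at the centre of its underside; a bystander
- gun: yellow and black glue gun lying on its side, body 160 x 34 x 45 mm; origin at the centre of its underside; a bystander
- brush: hand brush lying on the bench; origin at the centre of its underside; a bystander
Not all that is in view belongs to the job. Leave any red or turquoise look-alike of the part that bears valve_mid alone.

How it is judged:
By the outcome, as a careful person would: the job done as asked, in the order asked, and still so for the second after the job is handed in, with the robot touching nothing.
It also fails if it takes over 72 s, if anything falls off the work surface, if the arm or the gripper's body presses on something with over 40 N, if the wrist force passes 120 N, or if a joint passes its speed limit or range.

## Working session

There is one attempt and no reset: what is moved stays moved. The work goes in short steps, Python scripts to look and compute and a tool call to move; the robot and the scene stay as the last step left them, time stands still between calls to the robot, and variables do not carry over. Pictures are saved under pics/ and viewed, and the job is handed in when it is done.

Besides the shell and the picture viewer there is one more tool, called after ">>>" in YAML: its name, and indented under it one key for each argument. play_rows: Moves the arm, as the interface text tells. Its arguments: {"type":"object","properties":{"commands":{"type":"array"},"claw":{"type":"number"},"force":{"type":"number"}},"required":["commands"]}

```bash
mkdir -p pics
cat > h.py <<'E'
import numpy as np, cv2, pickle
from station import sensors, read_camera, bot
def cam(n):
    c=read_camera(n); 
    c['K']=np.array([[c['fx'],0,c['cx']],[0,c['fy'],c['cy']],[0,0,1.]])
    c['R']=cv2.Rodrigues(np.array(c['rvec'],float))[0]; c['t']=np.array(c['tvec'],float).reshape(3)
    c['d']=np.array(c['distortion'],float); return c
def rays(c,uv):
    p=cv2.undistortPoints(np.array(uv,float).reshape(-1,1,2),c['K'],c['d']).reshape(-1,2)
    return np.c_[p,np.ones(len(p))]
def plane(c,uv,z):
    r=rays(c,uv)@c['R']; o=-c['R'].T@c['t']
    return o+r*((z-o[2])/r[:,2])[:,None]
def dep(c,uv):
    uv=np.array(uv); r=rays(c,uv); d=c['depth'][uv[:,1].astype(int),uv[:,0].astype(int)]
    return (r*d[:,None]-c['t'])@c['R']
def cloud(c):
    v,u=np.mgrid[:400,:640]; P=dep(c,np.c_[u.ravel(),v.ravel()]); P[c['depth'].ravel()==0]=np.nan
    return P.reshape(400,640,3)
E
python3 - <<'E'
from h import *
for n in('side','top'):
    c=cam(n); cv2.imwrite(f'pics/{n}0.png',c['frame']); pickle.dump(c,open(n+'0.pkl','wb'))
    print(n,-c['R'].T@c['t'],c['R'][2], (c['depth']>0).mean())
o=sensors.get_obs(); print(o)
E
```

```text
side [ 0.16280027 -0.41344128  0.81225127] [ 0.40606313  0.50562317 -0.76122135] 0.9959296875
top [0.44198917 0.07876593 1.00257528] [ 0.13547536  0.01139892 -0.99071514] 0.99610546875
{'t': 0.1, 'q': array([ 1.07087434,  0.47775207,  0.02231941,  1.55629665, -0.01149588,
        1.10929865, -0.08309245]), 'joint_vel': array([-0.00164456, -0.00316354, -0.00055492, -0.00510252,  0.00097481,
        0.00367409, -0.00123851]), 'joint_torque': array([ 3.87784035e-03, -5.97764432e+01,  1.61337174e+00, -2.81955725e+01,
        1.28245240e-02,  5.02787414e-03, -1.44365448e-06]), 'eef_pos': array([ 0.25770027, -0.62362697,  0.40382265]), 'tool_rot': array([-7.85130495e-04,  9.80865489e-01,  1.94684953e-01, -2.12754613e-04]), 'contact_force': array([ 0.47703294, -0.80845248,  0.83553836]), 'torque': array([0.00323067, 0.0525762 , 0.00296539]), 'gripper_width': 0.9985595589544626}
```

View pics/side0.png

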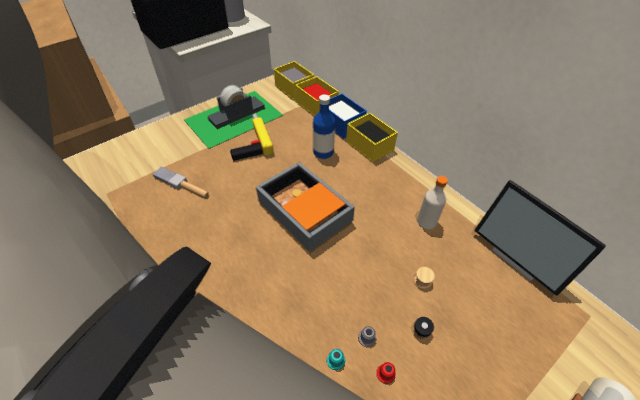

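View pics/top0.png

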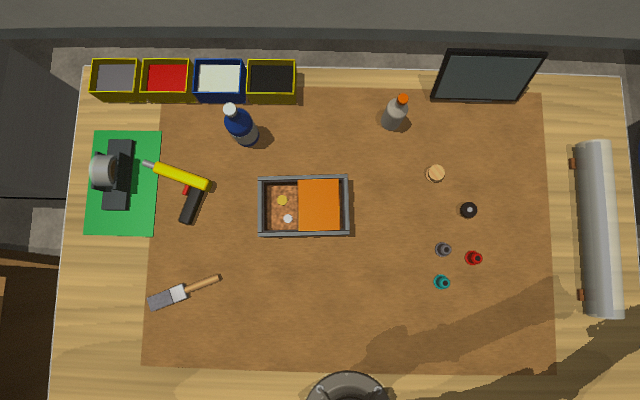

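The grey valve is at top (443,249) and side (368,335). Candidates that could be mistaken for it are the turquoise look-alike at top (442,282), the red one at (474,258) and the black knob at (468,210). The orange cover is at top (319,205), and the +y bay on its left is open and holds some loose discs.

Run:
```python
from h import *
t=pickle.load(open('top0.pkl','rb')); s=pickle.load(open('side0.pkl','rb'))
a=cv2.resize(t['frame'][225:300,405:500],None,fx=4,fy=4,interpolation=2)
b=cv2.resize(t['frame'][160:250,245:365],None,fx=4,fy=4,interpolation=2)
h=max(a.shape[0],b.shape[0]); 
im=np.zeros((660,480,3),np.uint8); im[:300,:380]=a; im[300:,:]=b; cv2.imwrite('pics/crop0.png',im[:,:])
for n,c in(('top',t),('side',s)):
    P=cloud(c); hsv=cv2.cvtColor(c['frame'],cv2.COLOR_BGR2HSV)
    m=cv2.inRange(hsv,(5,180,150),(18,255,255))
    k,l,st,ce=cv2.connectedComponentsWithStats(m); i=1+np.argmax(st[1:,4]); mm=(l==i).astype(np.uint8)
    print(n,st[i],ce[i])
    me=cv2.erode(mm,np.ones((5,5)))>0
    Q=P[me]; Q=Q[~np.isnan(Q[:,0])]
    A=np.c_[Q[:,:2],np.ones(len(Q))]; w=np.linalg.lstsq(A,Q[:,2],rcond=None)[0]
    print('plane',w,'resid',np.std(A@w-Q[:,2]),'mean',Q.mean(0))
    cn=max(cv2.findContours(mm,0,1)[0],key=cv2.contourArea); r=cv2.minAreaRect(cn); box=cv2.boxPoints(r); print('box',box.round(1).tolist())
    z=Q[:,2].mean()
    W=plane(c,box,z); 
    for _ in range(5):
        W=np.array([plane(c,[b],w@[x[0],x[1],1])[0] for b,x in zip(box,W)])
    print(W.round(4), W.mean(0), np.linalg.norm(np.roll(W,-1,0)-W,axis=1))
# valve cloud
for n,c,(u,v) in(('top',t,(443,249)),('side',s,(368,335))):
    P=cloud(c)[v-18:v+18,u-18:u+18].reshape(-1,3); zz=P[P[:,2]>.008]
    print(n,'bench z',np.nanmedian(P[:,2]),'valve',np.nanmax(zz,0),np.nanmin(zz,0),len(zz))
    T=P[P[:,2]>.03]; print(' top', T.mean(0), T.min(0),T.max(0))
```

```text
top [ 298  179   42   52 2119] [318.28032091 204.45634733]
plane [-0.00144245 -0.0278777   0.07404112] resid 0.0016421705392435653 mean [0.54179557 0.0881091  0.07080333]
box [[298.0, 230.0], [298.0, 179.0], [339.0, 179.0], [339.0, 230.0]]
[[0.4754 0.1381 0.0695]
 [0.6063 0.142  0.0692]
 [0.608  0.0365 0.0721]
 [0.4776 0.0346 0.0724]] [0.54184476 0.08776735 0.07081278] [0.13098045 0.10555258 0.13044246 0.10357915]
side [ 282  183   63   47 1502] [312.7689747  205.37416778]
plane [ 0.00300479 -0.03122268  0.07261166] resid 0.0013244888887672616 mean [0.54031405 0.08642296 0.07153684]
box [[281.79998779296875, 205.60000610351562], [325.70001220703125, 175.89999389648438], [344.5, 203.6999969482422], [300.6000061035156, 233.39999389648438]]
[[0.4758 0.136  0.0698]
 [0.6357 0.1511 0.0698]
 [0.6085 0.0383 0.0732]
 [0.4605 0.0314 0.073 ]] [0.54512919 0.08919118 0.07146487] [0.16063387 0.11613738 0.14815806 0.10572742]
top bench z 0.0017240474033768283 valve [ 0.45083979 -0.22930649  0.04231284] [ 0.41627007 -0.26119045  0.00805431] 155
 top [ 0.43395195 -0.24547993  0.03748577] [ 0.41954273 -0.26119045  0.03028237] [ 0.44825242 -0.23190506  0.04231284]
side bench z 0.001424196764885304 valve [ 0.45083718 -0.23154699  0.04321557] [ 0.42097441 -0.26325184  0.00829101] 212
 top [ 0.43433796 -0.24724403  0.03701251] [ 0.42097441 -0.26123706  0.03050141] [ 0.45083718 -0.23154699  0.04321557]
```

View pics/crop0.png

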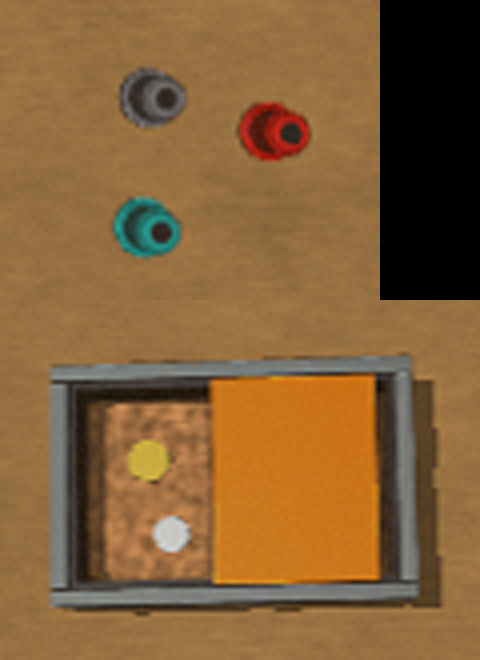

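The close crop confirms the choice: the grey valve is at crop (150,97), with turquoise below it and red to its right. The cover is slightly open, with a dark gap at its -y end. Next I need the case yaw.

Run:
```python
from h import *
t=pickle.load(open('top0.pkl','rb'))
P=cloud(t); f=t['frame']
m=np.zeros((400,640),np.uint8); m[165:245,245:360]=(P[165:245,245:360,2]>.045)*255
m=cv2.morphologyEx(m,cv2.MORPH_CLOSE,np.ones((9,9)))
cn=max(cv2.findContours(m,0,1)[0],key=cv2.contourArea).reshape(-1,2)
W=plane(t,cn,0.070)[:,:2]
r=cv2.minAreaRect((W*1000).astype(np.float32)); print('case outer rect mm',r)
print(cv2.boxPoints(r).round(1).tolist())
hsv=cv2.cvtColor(f,cv2.COLOR_BGR2HSV); mo=cv2.inRange(hsv,(5,180,150),(18,255,255)); k,l,st,ce=cv2.connectedComponentsWithStats(mo); i=1+np.argmax(st[1:,4])
cn=max(cv2.findContours((l==i).astype(np.uint8),0,1)[0],key=cv2.contourArea).reshape(-1,2)
W=plane(t,cn,.0708)[:,:2]; print('cover',cv2.minAreaRect((W*1000).astype(np.float32)))
# rim heights on the long sides
for (u,v) in((262,205),(347,205),(300,178),(300,233)): print((u,v),P[v-1:v+2,u-1:u+2].reshape(-1,3).mean(0).round(4))
R=cv2.Rodrigues(np.zeros(3))
from scipy.spatial.transform import Rotation
q=sensors.get_obs()['tool_rot']; print(Rotation.from_quat(np.roll(q,-1)).as_matrix().round(3))
```

```text
case outer rect mm ((540.0164794921875, 126.43497467041016), (156.5453643798828, 231.91470336914062), 2.5853166580200195)
[[456.6000061035156, 238.6999969482422], [467.1000061035156, 7.099999904632568], [623.4000244140625, 14.100000381469727], [613.0, 245.8000030517578]]
cover ((541.94091796875, 87.72644805908203), (131.07167053222656, 104.42225646972656), 1.697218656539917)
(262, 205) [nan nan nan]
(347, 205) [0.5414 0.0152 0.0723]
(300, 178) [0.6093 0.137  0.0681]
(300, 233) [0.468  0.1328 0.0699]
[[ 0.924  0.382 -0.001]
 [ 0.382 -0.924  0.001]
 [-0.    -0.002 -1.   ]]
```

>>> play_rows:
  commands:
    - [0,0,0,6.75]
    - [0,0,0,6.75]
    - [0,0,0,6.75]
    - [0.0183,-0.0412,0.006,0]
    - [0.0183,-0.0412,0.006,0]
    - [0.0183,-0.0412,0.006,0]
    - [0.0183,-0.0412,0.006,0]
    - [0.0183,-0.0412,0.006,0]
    - [0.0183,-0.0412,0.006,0]
    - [0.0183,-0.0412,0.006,0]
    - [0.0183,-0.0412,0.006,0]
    - [0.0183,-0.0412,0.006,0]
    - [0.0183,-0.0412,0.006,0]
    - [0.0183,-0.0412,0.006,0]
    - [0.0183,-0.0412,0.006,0]
    - [0.0183,-0.0412,0.006,0]
    - [0.0183,-0.0412,0.006,0]
    - [0.0183,-0.0412,0.006,0]
    - [0.0183,-0.0412,0.006,0]
    - [0.0183,-0.0412,0.006,0]
  claw: 0
  force: 20

```text
t: 2.1
eef_pos: [0.5421, 0.0896, 0.3022]
tool_rot: [0.0, 1.0, 0.019, -0.0]
contact_force: [-0.1, -0.8, 0.0]
gripper_width: -0.0
```

>>> play_rows:
  commands:
    - [0,0.001,0.02,0]
    - [0,0,0.02,0]
    - [0,0,0.01,0]
    - [0,0,0,0]

```text
t: 2.5
eef_pos: [0.5411, 0.0866, 0.2512]
tool_rot: [0.0, 1.0, 0.019, -0.002]
contact_force: [-0.1, -0.2, 0.9]
gripper_width: 0.0
```

Run:
```python
from h import *
o=sensors.get_obs(); print(o['eef_pos'],o['contact_force'],o['q'])
c=cam('side'); cv2.imwrite('pics/s1.png',cv2.resize(c['frame'][120:280,200:440],None,fx=3,fy=3))
```

```text
[0.54108982 0.08658169 0.25121613] [-0.0806424  -0.16247476  0.87300213] [-0.09528807  0.47987543 -0.22310965  1.97233577  0.1572778   0.70908502
 -1.94664907]
```

View pics/s1.png

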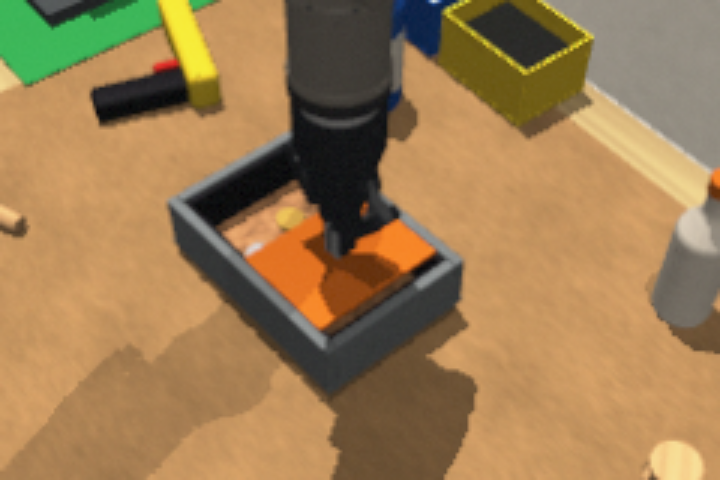

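The shut tips hang just above the cover's middle, at crop (340,250). I'll descend gently now.

>>> play_rows:
  commands:
    - [0,0,0.001,0]
    - [0,0,0.001,0]
    - [0,0,0.001,0]
    - [0,0,0.001,0]
    - [0,0,0,0]

```text
t: 3.05
eef_pos: [0.5418, 0.0869, 0.2488]
tool_rot: [-0.0, 1.0, 0.019, 0.0]
contact_force: [0.0, -0.0, 0.9]
gripper_width: 0.002
```

>>> play_rows:
  commands:
    - [0,0,0.0005,0]
    - [0,0,0.0005,0]

```text
t: 3.25
eef_pos: [0.5418, 0.087, 0.2477]
tool_rot: [0.0, 1.0, 0.019, 0.0]
contact_force: [-0.9, -0.6, 0.2]
gripper_width: 0.003
```

>>> play_rows:
  commands:
    - [0,0,0.0005,0]
    - [0,0,0.0005,0]

```text
t: 3.45
eef_pos: [0.5418, 0.087, 0.2466]
tool_rot: [0.0, 1.0, 0.019, -0.0]
contact_force: [0.2, 0.4, 0.3]
gripper_width: 0.0
```

>>> play_rows:
  commands:
    - [0,0,0.0005,0]
    - [0,0,0.0005,0]

```text
t: 3.65
eef_pos: [0.5418, 0.087, 0.2457]
tool_rot: [-0.0, 1.0, 0.019, 0.0]
contact_force: [0.6, -0.8, -0.6]
gripper_width: 0.004
```

>>> play_rows:
  commands:
    - [0,0,0.0005,0]
    - [0,0,0,0]

```text
t: 3.85
eef_pos: [0.5418, 0.0869, 0.2451]
tool_rot: [0.0, 1.0, 0.019, -0.0]
contact_force: [0.1, -0.1, -0.2]
gripper_width: -0.001
```

>>> play_rows:
  commands:
    - [0,0,0.0005,0]
    - [0,0,0,0]

```text
t: 4.05
eef_pos: [0.5418, 0.087, 0.2447]
tool_rot: [0.0, 1.0, 0.019, -0.0]
contact_force: [-0.3, 0.8, -0.1]
gripper_width: -0.003
```

>>> play_rows:
  commands:
    - [0,0,0.0005,0]
    - [0,0,0,0]

```text
t: 4.25
eef_pos: [0.5418, 0.0869, 0.2441]
tool_rot: [0.0, 1.0, 0.019, -0.0]
contact_force: [0.0, -0.2, -0.0]
gripper_width: -0.001
```

>>> play_rows:
  commands:
    - [0,0,0.0004,0]
    - [0,0,0,0]

```text
t: 4.45
eef_pos: [0.5418, 0.0869, 0.2439]
tool_rot: [0.0, 1.0, 0.019, 0.0]
contact_force: [0.0, 0.7, 2.1]
gripper_width: -0.002
```

>>> play_rows:
  commands:
    - [0,0,0.0003,0]
    - [0,0,0,0]

```text
t: 4.65
eef_pos: [0.5418, 0.0869, 0.2437]
tool_rot: [0.0, 1.0, 0.019, 0.0]
contact_force: [-1.0, -0.4, 4.3]
gripper_width: 0.004
```

>>> play_rows:
  commands:
    - [0,0,0.0003,0]
    - [0,0,0.0003,0]
    - [0,0,0,0]

```text
t: 4.95
eef_pos: [0.5418, 0.0869, 0.2434]
tool_rot: [0.0, 1.0, 0.019, 0.0]
contact_force: [-2.3, -1.7, 7.6]
gripper_width: 0.0
```

>>> play_rows:
  commands:
    - [0,0,0.0003,0]
    - [0,0,0,0]
    - [0,0,0,0]

```text
t: 5.25
eef_pos: [0.5419, 0.0869, 0.2433]
tool_rot: [0.0, 1.0, 0.019, 0.0]
contact_force: [-3.4, -0.7, 9.5]
gripper_width: 0.002
```

>>> play_rows:
  commands:
    - [0,0,0.0004,0]
    - [0,0,0.0004,0]
    - [0,0,0,0]

```text
t: 5.55
eef_pos: [0.5419, 0.087, 0.243]
tool_rot: [0.0, 1.0, 0.019, 0.0]
contact_force: [-4.0, -1.6, 14.4]
gripper_width: 0.004
```

>>> play_rows:
  commands:
    - [0,-0.001,0,0]
    - [0,-0.001,0.0001,0]
    - [0,-0.001,0,0]
    - [0,-0.001,0,0]

```text
t: 5.95
eef_pos: [0.5418, 0.0897, 0.2429]
tool_rot: [0.001, 1.0, 0.019, 0.0]
contact_force: [-5.0, -4.8, 16.0]
gripper_width: 0.001
```

>>> play_rows:
  commands:
    - [0,-0.002,5e-05,0]
    - [0,-0.002,5e-05,0]
    - [0,-0.002,5e-05,0]
    - [0,-0.002,5e-05,0]

```text
t: 6.35
eef_pos: [0.5415, 0.0977, 0.2427]
tool_rot: [0.001, 1.0, 0.018, -0.0]
contact_force: [-5.2, -4.3, 15.5]
gripper_width: 0.001
```

```bash
cat > cov.py <<'E'
from h import *
import sys
o=sensors.get_obs(); print(o['eef_pos'].round(4),o['contact_force'].round(1))
c=cam('top'); cv2.imwrite('pics/%s.png'%sys.argv[1],cv2.resize(c['frame'][150:250,230:370],None,fx=4,fy=4,interpolation=2))
hsv=cv2.cvtColor(c['frame'],cv2.COLOR_BGR2HSV); m=cv2.inRange(hsv,(5,180,110),(18,255,255)); m[:150]=0;m[250:]=0;m[:,:255]=0;m[:,355:]=0
ys,xs=np.where(m); print('orange cols',xs.min(),xs.max(),'rows',ys.min(),ys.max())
W=plane(c,[[xs.min(),205],[xs.max()+1,205]],.070); print('y edges',W[:,1].round(4))
E
python3 cov.py t2
```

```text
[0.5415 0.0977 0.2427] [-5.2 -4.3 15.5]
orange cols 294 300 rows 218 230
y edges [0.1501 0.1323]
```

View pics/t2.png

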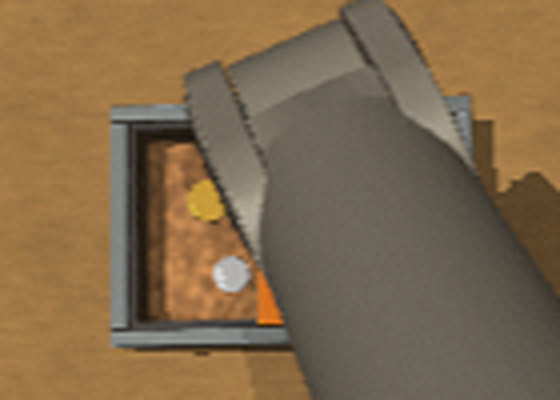

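The cover moves with the tip: its +y edge shifted from column 298 to 294, about 11 mm. I'll keep going.

>>> play_rows:
  commands:
    - [0,-0.003,8e-05,0]
    - [0,-0.004,0.0001,0]
    - [0,-0.004,0.0001,0]
    - [0,-0.004,0.0001,0]

```text
t: 6.8
eef_pos: [0.5408, 0.1128, 0.2422]
tool_rot: [0.001, 1.0, 0.019, -0.0]
contact_force: [-5.5, -4.7, 15.6]
gripper_width: 0.003
```

>>> play_rows:
  commands:
    - [0,-0.004,0.0001,0]
    - [0,-0.004,0.0001,0]
    - [0,-0.004,0.0001,0]
    - [0,-0.004,0.0001,0]

```text
t: 7.2
eef_pos: [0.5401, 0.1288, 0.2418]
tool_rot: [0.001, 1.0, 0.019, -0.0]
contact_force: [-5.8, -3.5, 15.6]
gripper_width: -0.0
```

>>> play_rows:
  commands:
    - [-0.0002,-0.004,0.0001,0]
    - [-0.0002,-0.004,0.0001,0]
    - [-0.0002,-0.004,0.0001,0]
    - [0,-0.004,0.0001,0]

```text
t: 7.6
eef_pos: [0.5392, 0.1448, 0.2414]
tool_rot: [0.001, 1.0, 0.019, 0.0]
contact_force: [-2.8, -4.8, 14.4]
gripper_width: -0.001
```

>>> play_rows:
  commands:
    - [0,-0.004,0.0001,0]
    - [0,-0.004,0.0001,0]
    - [0,-0.004,0.0001,0]
    - [0,-0.004,0.0001,0]

```text
t: 8.0
eef_pos: [0.5385, 0.1608, 0.2409]
tool_rot: [0.001, 1.0, 0.019, -0.0]
contact_force: [-4.2, -4.2, 14.6]
gripper_width: 0.002
```

>>> play_rows:
  commands:
    - [0,-0.004,0.0001,0]
    - [0,-0.003,8e-05,0]
    - [0,-0.002,5e-05,0]

```text
t: 8.3
eef_pos: [0.5381, 0.17, 0.2407]
tool_rot: [0.001, 1.0, 0.019, -0.0]
contact_force: [-3.8, -5.0, 14.3]
gripper_width: -0.002
```

>>> play_rows:
  commands:
    - [0,-0.002,6e-05,0]
    - [0,-0.002,6e-05,0]
    - [0,-0.002,6e-05,0]

```text
t: 8.6
eef_pos: [0.5379, 0.1758, 0.2405]
tool_rot: [0.001, 1.0, 0.019, -0.0]
contact_force: [-4.9, -5.0, 13.9]
gripper_width: 0.002
```

>>> play_rows:
  commands:
    - [0,-0.0015,4e-05,0]
    - [0,-0.0015,4e-05,0]

```text
t: 8.8
eef_pos: [0.5377, 0.1788, 0.2404]
tool_rot: [0.001, 1.0, 0.019, -0.0]
contact_force: [-4.1, -4.8, 14.0]
gripper_width: -0.002
```

>>> play_rows:
  commands:
    - [0,-0.0015,4e-05,0]
    - [0,-0.0015,4e-05,0]

```text
t: 9.0
eef_pos: [0.5377, 0.1811, 0.2403]
tool_rot: [0.002, 1.0, 0.019, -0.0]
contact_force: [-4.2, -9.2, 15.7]
gripper_width: 0.001
```

>>> play_rows:
  commands:
    - [0,-0.0007,0,0]
    - [0,0,0,0]

```text
t: 9.2
eef_pos: [0.5377, 0.1812, 0.2403]
tool_rot: [0.002, 1.0, 0.018, -0.0]
contact_force: [-4.3, -8.0, 15.7]
gripper_width: 0.003
```

The cover is hard on its stop: sideways force rose from 5 N to 9 N, and the last commanded 0.7 mm produced no motion. I'll lift off and go to the valve.

>>> play_rows:
  commands:
    - [0,0,-0.004,0]
    - [0,0,-0.02,0]
    - [0,0,-0.036,0]

```text
t: 9.5
eef_pos: [0.5365, 0.1832, 0.2976]
tool_rot: [0.001, 1.0, 0.019, -0.002]
contact_force: [0.8, 0.1, -0.0]
gripper_width: 0.002
```

>>> play_rows:
  commands:
    - [-0.012,0.0423,0,0]
    - [-0.012,0.0423,0,0]
    - [-0.012,0.0423,0,0]
    - [-0.012,0.0423,0,0]
    - [-0.012,0.0423,0,0]
    - [-0.012,0.0423,0,0]
    - [-0.012,0.0423,0,0]
    - [-0.012,0.0423,0,0]
    - [-0.012,0.0423,0,0]
    - [-0.012,0.0423,0,0]
    - [0,0,0,-8]
    - [0,0,0,-8]
    - [0,0,0,-8]
    - [0,0,0,-8]
    - [0,0,0,-8]
    - [0,0,0,0]
  claw: 0.065

```text
t: 11.1
eef_pos: [0.4338, -0.2437, 0.2992]
tool_rot: [-0.0, 0.933, 0.361, 0.0]
contact_force: [-0.4, -0.4, 0.5]
gripper_width: 0.756
```

```bash
python3 - <<'E'
from h import *
for n,(u,v) in(('top',(443,249)),('side',(368,335))):
    c=pickle.load(open(n+'0.pkl','rb')); g=cv2.cvtColor(c['frame'],cv2.COLOR_BGR2GRAY)[v-12:v+12,u-12:u+12].astype(float)
    big=cv2.resize(g,None,fx=10,fy=10,interpolation=2); 
    m=(g<np.percentile(g,6)); 
    # dark disc: blob
    b=cv2.GaussianBlur(g,(3,3),0); j=np.unravel_index(b.argmin(),b.shape); w=np.clip(60-g,0,None); yy,xx=np.mgrid[:24,:24]; w[np.hypot(yy-j[0],xx-j[1])>3]=0
    uv=[u-12+(w*xx).sum()/w.sum(), v-12+(w*yy).sum()/w.sum()]; print(n,uv,b.min(),plane(c,[uv],.038)[0].round(4))
c=cam('top'); cv2.imwrite('pics/t3.png',cv2.resize(c['frame'][150:310,230:500],None,fx=2.9,fy=2.9,interpolation=2))
c=cam('side'); cv2.imwrite('pics/s3.png',cv2.resize(c['frame'][150:400,240:480],None,fx=2.4,fy=2.4,interpolation=2))
o=sensors.get_obs();print(o['eef_pos'],o['contact_force'],o['q'],o['tool_rot'])
E
python3 cov.py t3b
```

```text
top [np.float64(446.1167315175097), np.float64(249.22568093385215)] 41.125 [ 0.4347 -0.2468  0.038 ]
side [np.float64(362.36649214659684), np.float64(338.18848167539267)] 47.0 [ 0.4161 -0.2484  0.038 ]
[ 0.43380024 -0.24374304  0.29920702] [ 0.21375483 -0.32943129  0.46215884] [ 0.60349396  0.33922411 -0.25809195  2.05663901  0.12318515  0.75995542
 -0.56806752] [-1.05963874e-04  9.33637586e-01  3.58218981e-01  9.59027917e-05]
[ 0.4338 -0.2437  0.2992] [ 0.2 -0.3  0.5]
orange cols 262 302 rows 180 231
y edges [0.232  0.1272]
```

View pics/t3.png

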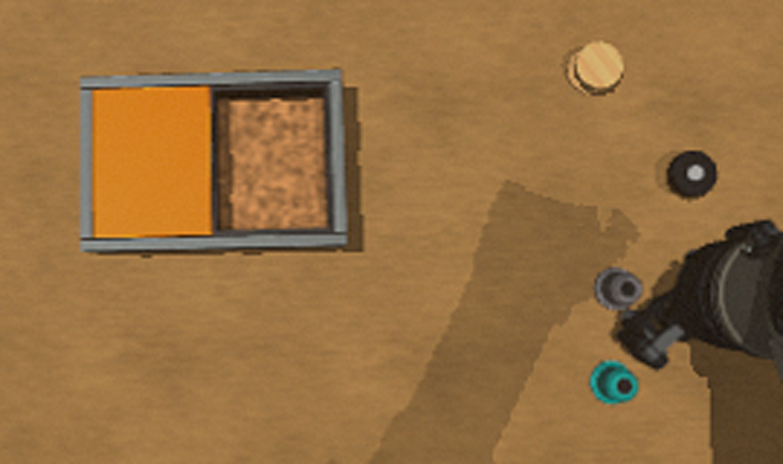

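View pics/s3.png

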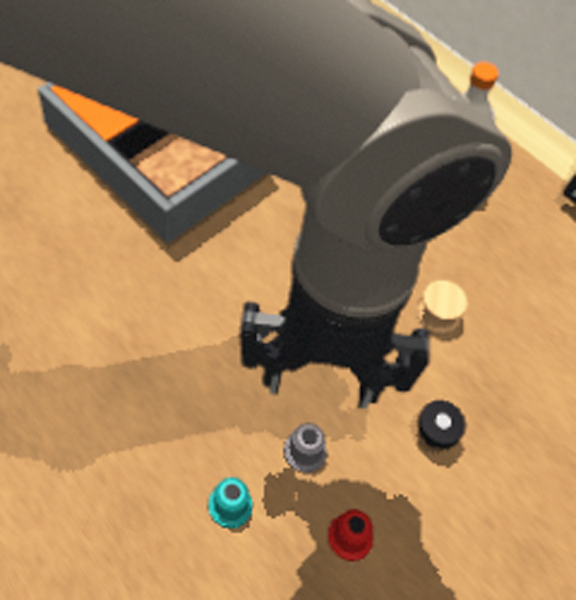

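Top view: the cover now covers the left bay flush to its end rim (orange columns 262–302), and the right bay is empty. Side view: the open jaws stand over the grey valve at crop (307,445), clear of turquoise (231,503) and red (351,535).

Run:
```python
from h import *
c=cam('side'); p=plane(c,[[240+309/2.4-.3,150+436/2.4-.3]],.038)[0]; print(p)
o=sensors.get_obs(); from scipy.spatial.transform import Rotation as R
M=R.from_quat(np.roll(o['tool_rot'],-1)).as_matrix(); d=np.array([.435,-.2468,.2992])-o['eef_pos']; print(o['eef_pos'],M.T@d, M[:,0])
P=cloud(c)
```

```text
[ 0.43639719 -0.24547164  0.038     ]
[ 0.43383979 -0.24369472  0.29927672] [-1.21815345e-03  3.08301436e-03  7.66258049e-05] [7.42598952e-01 6.69736363e-01 2.59644445e-05]
```

>>> play_rows:
  commands:
    - [-0.0006,0.0029,0.03,0]
    - [0,0,0.03,0]
    - [0,0,0.03,0]
    - [0,0,0.015,0]
    - [0,0,0.007,0]
    - [0,0,0.0035,0]
    - [0,0,0,0]

```text
t: 12.0
eef_pos: [0.4356, -0.2463, 0.1841]
tool_rot: [0.0, 0.933, 0.36, 0.0]
contact_force: [-0.3, -0.3, -0.4]
gripper_width: 0.759
```

>>> play_rows:
  commands:
    - [0,0,0,0]
    - [0,0,0,0]
    - [0,0,0,0]
    - [0,0,0,0]
    - [0,0,0,0]
    - [0,0,0,0]
    - [0,0,0,0]
  claw: 0.02
  force: 25

```text
t: 12.7
eef_pos: [0.4356, -0.2464, 0.1847]
tool_rot: [0.001, 0.933, 0.36, 0.0]
contact_force: [-1.4, 0.9, 5.4]
gripper_width: 0.337
```

Run:
```python
from h import *
o=sensors.get_obs();print(o['eef_pos'],o['contact_force'],o['gripper_width'])
c=cam('side'); cv2.imwrite('pics/s4.png',cv2.resize(c['frame'][260:400,300:460],None,fx=4,fy=4,interpolation=2))
```

```text
[ 0.43563287 -0.24643395  0.18471985] [-1.41799222  0.86391676  5.40198379] 0.33735083582511166
```

View pics/s4.png

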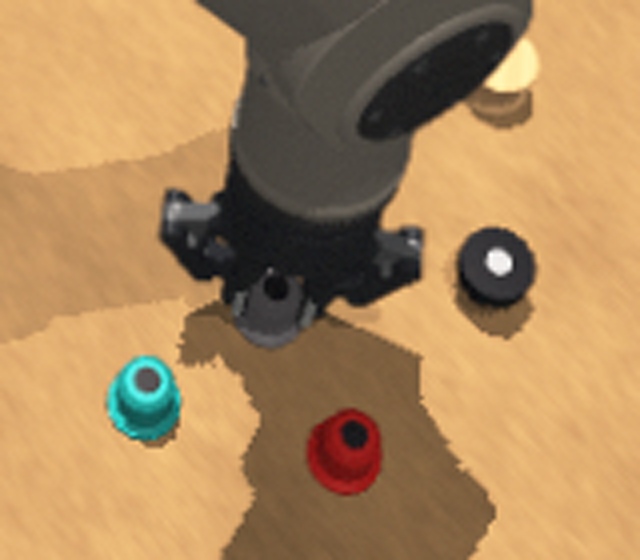

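The grip is good: opening is 28.8 mm on the 30 mm body, and the neighbours are untouched. I'll lift and carry it.

>>> play_rows:
  commands:
    - [0,0,-0.01,0]
    - [0,0,-0.03,0]
    - [0,0,-0.04,0]
    - [0,0,-0.035,0]
    - [0.0367,-0.0207,0,0]
    - [0.0367,-0.0207,0,0]
    - [0.0367,-0.0207,0,0]
    - [0.0367,-0.0207,0,0]
    - [0.0367,-0.0207,0,0]
    - [0.0367,-0.0207,0,0]
    - [0.0367,-0.0207,0,0]
    - [0.0367,-0.0207,0,0]
    - [0,0,0,0]
    - [0,0,0,0]

```text
t: 14.15
eef_pos: [0.5415, 0.0747, 0.2993]
tool_rot: [-0.0, 0.933, 0.361, 0.0]
contact_force: [-0.2, -1.5, -1.2]
gripper_width: 0.34
```

Run:
```python
from h import *
o=sensors.get_obs();print(o['eef_pos'],o['contact_force'],o['gripper_width'],o['q'])
c=cam('side'); cv2.imwrite('pics/s5.png',cv2.resize(c['frame'][120:280,200:440],None,fx=3,fy=3,interpolation=2))
```

```text
[0.54147354 0.07467774 0.29931089] [-0.24865243 -1.46809895 -1.15057891] 0.34017246362229653 [ 0.03687767  0.42055286 -0.35891635  1.9403592   0.19833313  0.81436256
 -1.26192781]
```

View pics/s5.png

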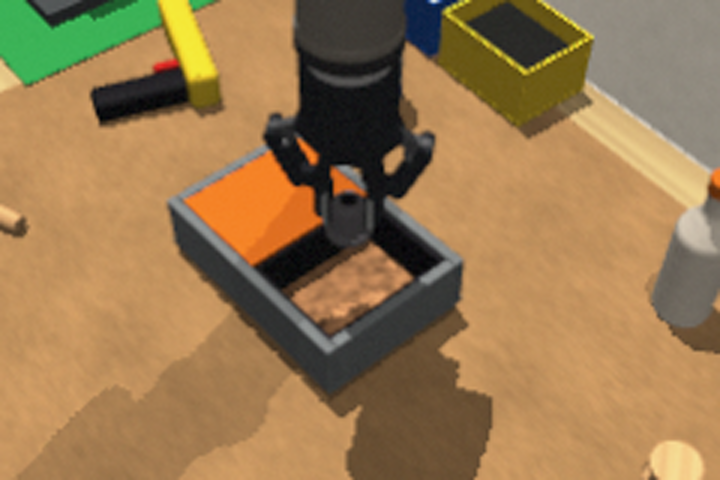

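>>> play_rows:
  commands:
    - [0,0,0.03,0]
    - [0,0,0.03,0]
    - [0,0,0.02,0]
    - [0,0,0.008,0]
    - [0,0,0.003,0]
    - [0,0,0,0]
    - [0,0,0,0]

```text
t: 14.9
eef_pos: [0.5421, 0.0734, 0.2089]
tool_rot: [0.0, 0.933, 0.36, 0.001]
contact_force: [0.7, 0.3, 0.1]
gripper_width: 0.34
```

>>> play_rows:
  commands:
    - [0,0,0.001,0]
    - [0,0,0,0]

```text
t: 15.1
eef_pos: [0.5418, 0.0737, 0.2074]
tool_rot: [0.0, 0.933, 0.36, 0.001]
contact_force: [0.6, -0.8, -0.4]
gripper_width: 0.337
```

>>> play_rows:
  commands:
    - [0,0,0.001,0]
    - [0,0,0,0]

```text
t: 15.3
eef_pos: [0.5416, 0.0736, 0.2059]
tool_rot: [0.0, 0.933, 0.36, 0.0]
contact_force: [-0.3, -0.1, -0.9]
gripper_width: 0.338
```

>>> play_rows:
  commands:
    - [0,0,0.0006,0]
    - [0,0,0,0]

```text
t: 15.5
eef_pos: [0.5416, 0.0736, 0.2052]
tool_rot: [-0.0, 0.933, 0.36, -0.0]
contact_force: [-0.2, 0.6, -0.3]
gripper_width: 0.339
```

>>> play_rows:
  commands:
    - [0,0,0.0006,0]
    - [0,0,0,0]

```text
t: 15.7
eef_pos: [0.5416, 0.0736, 0.2045]
tool_rot: [-0.0, 0.933, 0.36, -0.0]
contact_force: [-0.2, 0.7, -0.6]
gripper_width: 0.338
```

>>> play_rows:
  commands:
    - [0,0,0.0006,0]
    - [0,0,0,0]

```text
t: 15.9
eef_pos: [0.5416, 0.0736, 0.204]
tool_rot: [-0.0, 0.933, 0.36, -0.0]
contact_force: [-0.4, 0.1, -1.0]
gripper_width: 0.339
```

>>> play_rows:
  commands:
    - [0,0,0.0006,0]
    - [0,0,0,0]

```text
t: 16.1
eef_pos: [0.5416, 0.0736, 0.2034]
tool_rot: [0.0, 0.933, 0.36, -0.0]
contact_force: [0.6, -0.2, -0.6]
gripper_width: 0.341
```

>>> play_rows:
  commands:
    - [0,0,0.0006,0]
    - [0,0,0,0]

```text
t: 16.3
eef_pos: [0.5417, 0.0737, 0.203]
tool_rot: [0.0, 0.933, 0.36, 0.0]
contact_force: [-0.6, 0.8, 1.4]
gripper_width: 0.334
```

>>> play_rows:
  commands:
    - [0,0,0.0005,0]
    - [0,0,0,0]

```text
t: 16.5
eef_pos: [0.5417, 0.0738, 0.2029]
tool_rot: [0.0, 0.933, 0.36, 0.0]
contact_force: [-1.6, 0.5, 6.4]
gripper_width: 0.336
```

>>> play_rows:
  commands:
    - [0,0,0,0]
    - [0,0,0,0]
    - [0,0,0,0]
    - [0,0,0,0]
    - [0,0,0,0]
  claw: 0.05

```text
t: 17.0
eef_pos: [0.5416, 0.0736, 0.2023]
tool_rot: [-0.0, 0.933, 0.36, -0.0]
contact_force: [0.6, -0.4, 0.6]
gripper_width: 0.588
```

>>> play_rows:
  commands:
    - [0,0,-0.01,0]
    - [0,0,-0.03,0]
    - [0,0,-0.03,0]
    - [0,0,-0.03,0]
    - [0.03,-0.033,0,0]
    - [0.03,-0.033,0,0]
    - [0.03,-0.033,0,0]
    - [0.03,-0.033,0,0]
    - [0,0,0,0]

```text
t: 17.9
eef_pos: [0.54, 0.2598, 0.3038]
tool_rot: [-0.003, 0.931, 0.365, 0.002]
contact_force: [-1.1, 0.5, -0.1]
gripper_width: 0.581
```

```bash
python3 cov.py t6
python3 - <<'E'
from h import *
c=cam('side'); cv2.imwrite('pics/s6.png',cv2.resize(c['frame'][120:280,200:440],None,fx=3,fy=3,interpolation=2))
o=sensors.get_obs();print(o['q'],o['eef_pos'],o['gripper_width'])
E
```

```text
[0.54   0.2598 0.3038] [-1.1  0.5 -0.1]
orange cols 262 302 rows 180 231
y edges [0.232  0.1272]
[-0.24816891  0.4934396  -0.38558865  1.8158739   0.23359456  0.87656613
 -1.57397832] [0.54136874 0.2533034  0.30287797] 0.5852050983456966
```

View pics/t6.png

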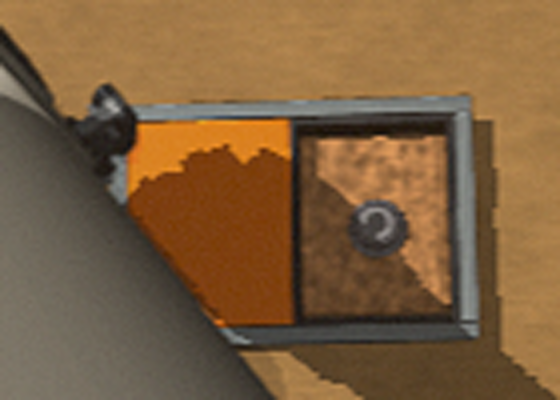

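View pics/s6.png

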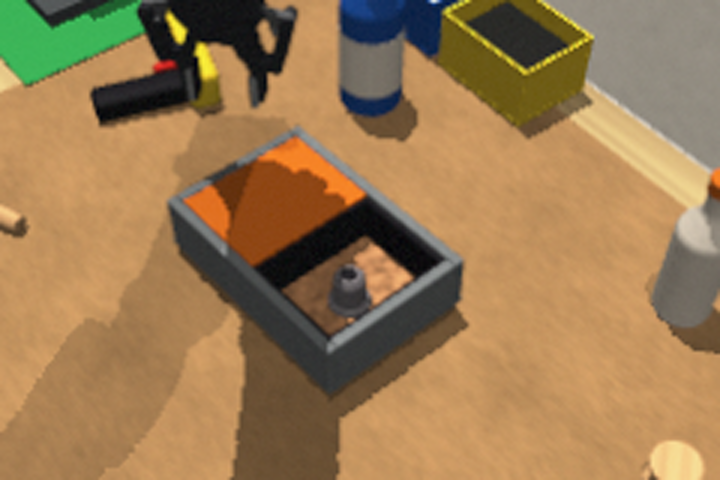

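Both views show the valve upright in the middle of the bay, at top crop (378,228) and side crop (350,288). The cover is still fully open. Closing it comes next.

>>> play_rows:
  commands:
    - [0,0,0,-8.33]
    - [0,0,0,-8.33]
    - [0,0,0,-8.33]
    - [0,0,0,-8.33]
    - [0,0,0,-8.33]
    - [0,0,0,-8.35]
    - [-0.0366,-0.0031,0,0]
    - [-0.0366,-0.0031,0,0]
    - [0,0,0.02,0]
    - [0,0,0.02,0]
    - [0,0,0.01,0]
    - [0,0,0,0]
    - [0,0,0,0]
  claw: 0
  force: 20

```text
t: 19.3
eef_pos: [0.5387, 0.1784, 0.2528]
tool_rot: [0.0, 0.694, 0.72, 0.0]
contact_force: [0.5, -1.4, -0.0]
gripper_width: 0.002
```

>>> play_rows:
  commands:
    - [0,0,0.002,0]
    - [0,0,0.001,0]
    - [0,0,0,0]

```text
t: 19.6
eef_pos: [0.5385, 0.1787, 0.2497]
tool_rot: [0.0, 0.693, 0.721, 0.0]
contact_force: [0.2, -0.6, 0.2]
gripper_width: -0.004
```

>>> play_rows:
  commands:
    - [0,0,0.002,0]
    - [0,0,0.002,0]
    - [0,0,0.001,0]
    - [0,0,0,0]

```text
t: 20.0
eef_pos: [0.5384, 0.1786, 0.2441]
tool_rot: [-0.0, 0.693, 0.721, -0.0]
contact_force: [0.3, -0.3, 0.0]
gripper_width: -0.002
```

>>> play_rows:
  commands:
    - [0,0,0.0006,0]
    - [0,0,0.0006,0]
    - [0,0,0,0]

```text
t: 20.3
eef_pos: [0.5384, 0.1786, 0.2431]
tool_rot: [-0.0, 0.693, 0.721, -0.0]
contact_force: [0.0, -0.2, 0.3]
gripper_width: -0.002
```

>>> play_rows:
  commands:
    - [0,0,0.0005,0]
    - [0,0,0.0005,0]
    - [0,0,0,0]

```text
t: 20.6
eef_pos: [0.5384, 0.1786, 0.2421]
tool_rot: [-0.0, 0.693, 0.721, -0.0]
contact_force: [-0.7, -0.1, 0.1]
gripper_width: -0.001
```

>>> play_rows:
  commands:
    - [0,0,0.0005,0]
    - [0,0,0,0]

```text
t: 20.8
eef_pos: [0.5384, 0.1786, 0.2416]
tool_rot: [0.0, 0.693, 0.721, -0.0]
contact_force: [-0.4, -0.6, -0.5]
gripper_width: 0.003
```

>>> play_rows:
  commands:
    - [0,0,0.0005,0]
    - [0,0,0,0]

```text
t: 21.0
eef_pos: [0.5385, 0.1786, 0.2413]
tool_rot: [0.0, 0.693, 0.721, 0.0]
contact_force: [-0.5, -0.6, 2.4]
gripper_width: -0.001
```

>>> play_rows:
  commands:
    - [0,0,0.0005,0]
    - [0,0,0,0]

```text
t: 21.2
eef_pos: [0.5385, 0.1787, 0.241]
tool_rot: [0.0, 0.693, 0.721, 0.0]
contact_force: [-1.5, -1.4, 5.6]
gripper_width: 0.001
```

>>> play_rows:
  commands:
    - [0,0,0.0005,0]
    - [0,0,0.0005,0]
    - [0,0,0,0]

```text
t: 21.5
eef_pos: [0.5385, 0.1787, 0.2406]
tool_rot: [0.0, 0.693, 0.721, -0.0]
contact_force: [-2.9, -1.6, 11.4]
gripper_width: -0.005
```

>>> play_rows:
  commands:
    - [0,-0.0003,0.0003,0]
    - [0,-0.0003,0,0]

```text
t: 21.7
eef_pos: [0.5383, 0.1787, 0.2406]
tool_rot: [0.001, 0.693, 0.72, 0.0]
contact_force: [-1.6, -3.2, 11.5]
gripper_width: -0.001
```

>>> play_rows:
  commands:
    - [0,0,0.0003,0]
    - [0,0,0.0002,0]
    - [0,0,0,0]

```text
t: 22.0
eef_pos: [0.5383, 0.1787, 0.2404]
tool_rot: [0.001, 0.694, 0.72, 0.0]
contact_force: [-3.7, -2.6, 15.0]
gripper_width: 0.0
```

>>> play_rows:
  commands:
    - [-0.001,0,0,0]
    - [-0.001,0,-3e-05,0]
    - [-0.001,0,-3e-05,0]
    - [-0.001,0,-3e-05,0]

```text
t: 22.4
eef_pos: [0.5381, 0.1773, 0.2407]
tool_rot: [-0.001, 0.693, 0.721, 0.003]
contact_force: [-2.3, 5.4, 10.8]
gripper_width: -0.001
```

>>> play_rows:
  commands:
    - [-0.001,0,0.0003,0]
    - [-0.001,0,0.0003,0]
    - [-0.001,0,0,0]

```text
t: 22.7
eef_pos: [0.5382, 0.1748, 0.2405]
tool_rot: [-0.001, 0.693, 0.721, 0.003]
contact_force: [-4.4, 5.4, 14.7]
gripper_width: -0.0
```

>>> play_rows:
  commands:
    - [-0.002,0,-4e-05,0]
    - [-0.002,0,-5e-05,0]
    - [-0.002,0,-5e-05,0]

```text
t: 23.0
eef_pos: [0.5385, 0.1688, 0.2407]
tool_rot: [-0.001, 0.693, 0.721, 0.003]
contact_force: [-5.2, 5.0, 15.0]
gripper_width: 0.001
```

```bash
python3 cov.py t7
```

```text
[0.5385 0.1688 0.2407] [-5.2  5.  15. ]
orange cols 265 270 rows 226 231
y edges [0.2243 0.2089]
```

View pics/t7.png

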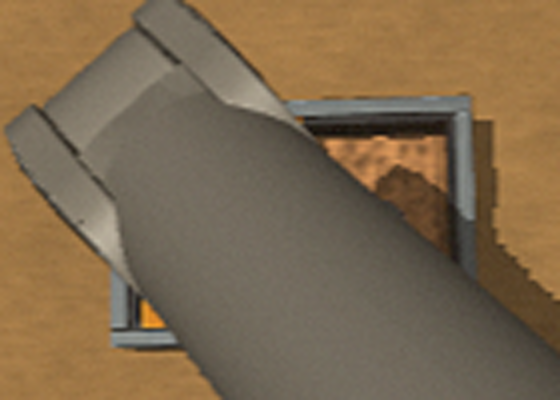

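The cover's +y edge has left the end rim, with a dark gap at crop x≈135, so it is moving with the tip.

>>> play_rows:
  commands:
    - [-0.003,-0.0003,-8e-05,0]
    - [-0.004,-0.0003,-0.00011,0]
    - [-0.004,0,-0.00011,0]
    - [-0.004,0,-0.00011,0]

```text
t: 23.45
eef_pos: [0.5389, 0.1536, 0.2412]
tool_rot: [-0.0, 0.693, 0.721, 0.003]
contact_force: [-2.7, 5.5, 13.8]
gripper_width: 0.002
```

>>> play_rows:
  commands:
    - [-0.004,0,-0.00011,0]
    - [-0.004,0,-0.00011,0]
    - [-0.004,0,-0.00011,0]
    - [-0.004,0,-0.00011,0]

```text
t: 23.85
eef_pos: [0.5396, 0.1376, 0.2416]
tool_rot: [-0.0, 0.693, 0.721, 0.003]
contact_force: [-3.0, 5.2, 13.7]
gripper_width: -0.001
```

>>> play_rows:
  commands:
    - [-0.004,0,0,0]
    - [-0.004,0,-0.0001,0]
    - [-0.004,0,-0.0001,0]
    - [-0.004,0,-0.0001,0]

```text
t: 24.25
eef_pos: [0.5403, 0.1216, 0.242]
tool_rot: [0.0, 0.693, 0.721, 0.003]
contact_force: [-2.9, 5.6, 14.8]
gripper_width: -0.002
```

>>> play_rows:
  commands:
    - [-0.004,0,-0.0001,0]
    - [-0.004,0,-0.0001,0]
    - [-0.004,0,-0.0001,0]
    - [-0.004,0,-0.0001,0]

```text
t: 24.65
eef_pos: [0.5411, 0.1055, 0.2424]
tool_rot: [0.0, 0.693, 0.721, 0.003]
contact_force: [-2.4, 4.6, 16.2]
gripper_width: -0.001
```

>>> play_rows:
  commands:
    - [-0.004,0,-0.0001,0]
    - [-0.004,0,-0.0001,0]
    - [-0.003,0,-0.0001,0]

```text
t: 24.95
eef_pos: [0.5416, 0.0944, 0.2427]
tool_rot: [0.0, 0.693, 0.721, 0.003]
contact_force: [-3.9, 4.9, 15.7]
gripper_width: -0.001
```

>>> play_rows:
  commands:
    - [-0.003,0,-0.0001,0]
    - [-0.003,0,-0.0001,0]
    - [-0.003,0,-0.0001,0]
    - [-0.003,0,-0.0001,0]

```text
t: 25.35
eef_pos: [0.5421, 0.0825, 0.2431]
tool_rot: [0.0, 0.693, 0.721, 0.003]
contact_force: [-3.0, 5.4, 14.4]
gripper_width: 0.003
```

>>> play_rows:
  commands:
    - [-0.002,0,-5e-05,0]
    - [-0.002,0,-5e-05,0]
    - [-0.002,0,-5e-05,0]

```text
t: 25.65
eef_pos: [0.5424, 0.0765, 0.2433]
tool_rot: [0.0, 0.693, 0.721, 0.003]
contact_force: [-2.3, 5.5, 15.8]
gripper_width: 0.004
```

>>> play_rows:
  commands:
    - [-0.0015,0,-4e-05,0]
    - [-0.0015,0,-4e-05,0]

```text
t: 25.85
eef_pos: [0.5425, 0.0734, 0.2433]
tool_rot: [0.0, 0.693, 0.721, 0.003]
contact_force: [-2.4, 5.5, 15.8]
gripper_width: 0.0
```

>>> play_rows:
  commands:
    - [-0.0015,0,-4e-05,0]
    - [-0.001,0,-4e-05,0]

```text
t: 26.05
eef_pos: [0.5426, 0.0716, 0.2434]
tool_rot: [0.0, 0.693, 0.721, 0.004]
contact_force: [-2.7, 9.0, 15.0]
gripper_width: 0.0
```

>>> play_rows:
  commands:
    - [-0.001,0,-4e-05,0]
    - [0,0,0,0]

```text
t: 26.25
eef_pos: [0.5425, 0.0713, 0.2435]
tool_rot: [-0.0, 0.692, 0.722, 0.004]
contact_force: [-3.1, 9.2, 13.9]
gripper_width: -0.0
```

The sideways force rose to 9 N with almost no motion, so the cover is on its shut stop. I'll lift and clear.

>>> play_rows:
  commands:
    - [0,0,-0.004,0]
    - [0,0,-0.02,0]
    - [0,0,-0.04,0]
    - [0,0,-0.04,0]
    - [-0.04,0,0,0]
    - [-0.04,0,0,0]
    - [-0.04,0,0,0]
    - [-0.04,0,0,0]
    - [-0.04,0,0,0]
    - [-0.04,0,0,0]
    - [-0.04,0,0,0]
    - [0,0,0,0]
    - [0,0,0,0]

```text
t: 27.55
eef_pos: [0.5518, -0.214, 0.3446]
tool_rot: [-0.0, 0.694, 0.72, -0.0]
contact_force: [-0.2, 1.5, 0.8]
gripper_width: 0.003
```

```bash
python3 cov.py t8
python3 - <<'E'
from h import *
for n in('top','side'):
    c=cam(n); cv2.imwrite(f'pics/{n}9.png',c['frame'])
o=sensors.get_obs();print(o['t'],o['eef_pos'],o['contact_force'])
E
```

```text
[ 0.5518 -0.214   0.3446] [-0.2  1.5  0.8]
orange cols 303 344 rows 178 230
y edges [0.1272 0.0201]
27.7 [ 0.55237129 -0.21110761  0.3450368 ] [-0.53940039  0.29998182  0.01368651]
```

View pics/t8.png

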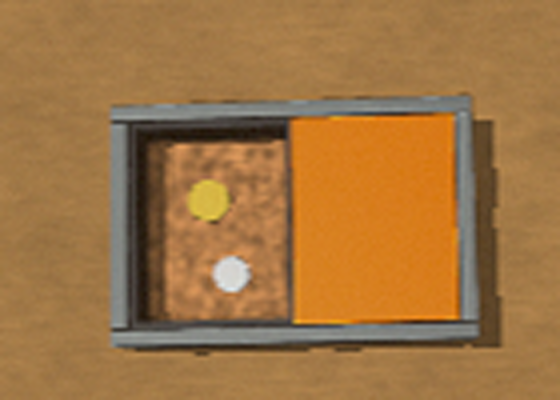

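View pics/top9.png

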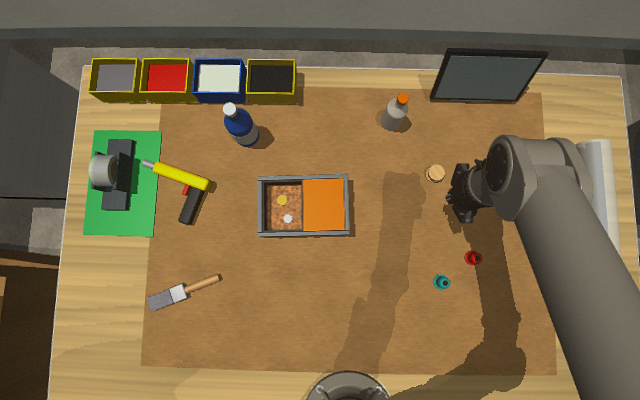

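The cover lies flush against the -y rim (orange columns 303–344, no dark gap). The discs in the other bay and the visible bystanders are where they were. The knob is only hidden under the raised gripper.

```bash
python3 -c "
from station import bot
print(bot.hand_in())"
```

```text
the job is handed in; nothing more can be done
None
```

The grey valve is in the -y bay with the cover slid fully shut over it, and I handed the job in at about 28 s of the 72 s allowed.

- **Opening:** I pressed the cover at about 15 N and slid it open until it hit its stop. The highest total load in the force readings, taken after each short move, was about 19 N against the 25 N limit.
- **Placing:** I gripped the valve by its body and set it down until I felt the bay floor. Both cameras then showed it upright in the middle of the bay.
- **Closing:** I slid the cover back until the sideways force rose from 5 N to 9 N with almost no motion, so it was on its shut stop. There was about 1.5 mm of slip between fingertips and cover at the start of this slide, with no effect on the result.
- **Last check:** The top camera showed the cover tight against the -y rim with no gap. The discs in the other bay, the red and turquoise look-alikes and the other things in view had not moved. The black knob was hidden under the raised gripper in that picture. It was in place when last seen, during the grasp, and nothing touched it afterwards.

No check failed. One automatic reading of the valve's position from the side camera picked up a shadow. I replaced it with a hand-picked point, which agreed with the top camera to about 2 mm.

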